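# Pop the battery hatch of the blue test module

## Robot

A 7-joint arm with a two-finger parallel gripper is mounted at the origin on the work surface. World frame = base frame: x ahead of the robot, y to its left, z up, the work surface at z = 0. Lengths are in m, angles in degrees, forces in N, time in s.
With the tool pointing down it reaches from about 0.4 to 0.9 m from the base axis. Payload 5.5 kg.
Tool frame: the origin (TCP) lies between the finger pads; the fingertips stand 11 mm ahead of it and the grasp point (between the pads) lies 8 mm behind it; z points along the fingers, y is the line along which they close (so a half turn about z gives the same grasp; the last joint's range is limited). The gripper opens to 85 mm and grips with 20 to 120 N. Pads are 22 mm wide; open, the fingers measure 114 mm over their backs; the gripper's body (76 mm by 85 mm) begins 54 mm behind the grasp point. The pads swing forward as they close: fully open they stand 13 mm farther back than shut.
Start: joints at [-61.009, 28.699, -24.465, 88.831, 12.651, 65.22, -12.049], TCP at [0.156, 0.631, 0.242] pointing down, gripper open.
Joint ranges: [-164.97, 164.97], [-17.58, 116.51], [-87.97, 89.64], [11.32, 138.91], [-80.73, 260.73], [10.89, 115.49], [-147.41, 147.41]. Speed limits (degrees/s): [147.25, 147.25, 180, 180, 180, 180, 180].

## Interface

Orientations are given as a 3x3 rotation matrix whose columns are the frame's x, y, z axes.
In Python, from cell import manip, optics, models gives the robot as it stands.
- The arm moves only by the tool move_arm, never from a script. Its argument "steps" is a list of rows, each an object with "translation": the shift along the tool's x, y, z each as a share of 0.2 m, from -1 to 1, a list of three; "turn": the turn about the tool's z as a share of 0.5 rad, from -1 to 1. In form: [{"translation": [tx, ty, tz], "turn": turn}, ...]. A call has 1 to 12 rows; each row shifts and turns the commanded pose from where the row before left it, along the tool's axes as they then stand; what a row does not reach is not made up. A row lasts 1/10 s, in which the tool goes at most 50 mm and 8.59 degrees, less where a joint would pass 70% of its speed; a pose out of reach is approached as far as the arm can. A call with a number of a shift or a turn outside -1 to 1 is refused whole. A call with a gripper value outside its range is refused whole. "gripper" is the closure, from 0 (fully open) to 1 (shut), set as the call begins (left out, the last holds). The fingers move at their own pace and stop on an object; "squeeze" is the grip in N (left out, the last holds). Time passes only in rows, so rows that do not move let the fingers close. It gives the time, the measured TCP pose, the force, the opening and the grip force at its end, in the units of the state.
- manip.read_state(): the state, without advancing time (a new reading comes with each control period).
- optics.capture(name): name is "scene" or "side" or "wrist"; returns a dict with "color" (400x640x3 uint8, red, green, blue), "fov_y" (degrees; the focal length in pixels is half the picture's height over the tangent of half this angle, whatever the lens; pixels are square), "cx", "cy" (the principal point, pixels), "R" (3x3) and "t" (3): a world point X has camera coordinates R X + t; the wrist camera has in their place "mount" (4x4, takes a point from camera to tool coordinates, whose origin is the TCP and whose axes are the flange's). Camera axes: x right, y down, z forward; pixel columns grow to the right and rows downward; lengths in m; the calibration is good to about 2 mm. A picture is of the moment at which its call begins: read the wrist's pose just before it. There is no depth.
- manip.close_job(): hands the job in; it is judged then, once.
Trained networks look in the newest picture that a camera, given by its name, has taken for a name from the list of things; names that differ only in an ending like _2 or _b are one class to them, and where a whole thing is asked for, a point or a joint stands for the part that bears it (a point fixed in the world has none). Each returns a list of dicts, best first, with "conf" (0 to 1); they miss things now and then, are a little off and sometimes report something else, mostly with a low value. They report only what shows in the picture. A call takes as long as a camera call. They do not tell look-alikes from the thing itself.
- models.outline_of(camera, name): "mask" (400x640 bool, what is visible of it) and "extent" ([left, top, right, bottom] in pixels, round what is visible of it).
The state is a dict: "time_s": time; "joint_positions": joint angles; "dq": joint speeds; "effort": joint torques, N m; "ee_pos": TCP position; "eef_rot": TCP orientation; "force": force on the tool from outside, world axes, zero at the start; "ft_torque": the same for the moment, N m; "width": finger opening in m; "gripper_force": force on a finger pad.
Only numpy, scipy, OpenCV 4.12 (cv2) and the standard library are available. Lean on these libraries where they do the work, as an engineer would, in place of code of your own. Each camera call takes 0.05 s, during which the arm holds its last target. There are 200 camera calls.

## Task

The blue-marked test module is due for a fresh battery. With a fingertip, press the blue thumb pad of its hatch all the way in once and let go, so that the push-push latch releases and the hatch pops up; back off, watch for a moment that it stays open by itself, and leave it so. Do not push the hatch down again once it has popped, do not shove or lift the module, do not press the red module's hatch, and leave the things round about where they are.

Things in the scene. Friction and masses are not known exactly. Their poses are not given: they have to be found in the camera images.
- blue_unit: The target: loose aluminium box on rubber feet, 130 mm (x) by 170 mm (y), top 60 mm high, about 1.6 kg, blue stripe round it. Origin: centre of its underside. Its x points to its back, y to its left, z up; coaxial ports on its front (-x), keys and small display on top at +y, black hatch on top at -y.
- blue_hatch (a joint): Angle (rad) of the blue module's hatch: black plate 86 x 86 x 5 mm, top 67 mm above the table, hinged along y at its back edge (in blue_unit: x 32, y -30, z 64 mm), reaching 88 mm to the front (-x). 0 latched, 1.1 fully open, -0.105 pressed to its hard stop. Press, then let go: spring lifts it to 1.1 in under 1 s and holds it. Pushing it all the way down again would relatch it.
- blue_pad (a point): Centre of the top of the blue thumb pad on that hatch: raised plate 18 (module x) by 34 mm (y), 76 mm from the hinge, 70 mm above the table when latched. Moves with the hatch: pressing it down about 6 mm with about 2 N releases the latch, the hard stop comes at 8 mm; as the finger rises the hatch follows. Fully open, the free edge is 80 mm higher, 50 mm nearer the hinge.
- red_unit: Module of the same build with a red stripe, to be left alone. Origin and axes as for blue_unit.
- red_hatch (a joint): Angle (rad) of the red module's hatch, same build and signs as blue_hatch: must stay latched at 0.
- red_pad (a point): Centre of the top of the red thumb pad on the red hatch, which must not be pressed. Origin and size as for blue_pad.
- spare_battery: Bystander: green and white battery block, 22 by 34 mm, 62 mm tall, standing loose. Origin: centre of its underside.
- mug: Bystander: white mug, rim radius 40 mm, 92 mm tall, handle at +y. Origin: centre of its underside.
- wrench: Bystander: small steel spanner 150 mm long, lying flat along its x. Origin: under its middle.
- calculator: Bystander: white desk calculator, 140 by 95 by 16 mm, lying flat. Origin: centre of its underside.
There are look-alikes about, which are no part of the job. What is shaped like the blue_unit but orange is not meant.

How it is judged (in metres and radians):
On the way, in this order (a step that is already met when the one before it is completed fails the run):
1. the blue hatch is pressed in by its pad (value of joint blue_hatch below -0.06 rad and contact force between the fingers and blue_hatch above 0.5 N), for 0.02 s.
2. the blue hatch has popped up and stands open by itself for half a second, fingers off it (value of joint blue_hatch above 0.9 rad and contact force between each of the arm, the fingers and blue_unit below 0.1 N), for 0.5 s.
At the end, for the whole second after the job is handed in: The blue hatch stands open beyond 0.9 rad by itself, the red hatch is still latched (within 0.04 rad of 0), and both modules and all the bystanders are within 20 mm of where they started (value of joint blue_hatch above 0.9 rad and linear speed of blue_unit below 0.02 m/s and distance of each of blue_unit, red_unit, spare_battery, mug, wrench, calculator from where it was at the start of the episode below 0.02 m and value of joint red_hatch between -0.04 and 0.04 rad); the robot touches nothing.
It fails at once if the popped blue hatch is pushed back down (value of joint blue_hatch between 0.08 and 0.8 rad and velocity of joint blue_hatch below -0.3 rad/s).
It fails at once if the red hatch is pressed or opened (value of joint red_hatch above 0.04 rad or value of joint red_hatch below -0.04 rad).
It fails at once if a module is shoved, lifted or tipped (distance of any of blue_unit, red_unit from where it was at the start of the episode above 0.02 m or height (world z) of any of blue_unit, red_unit above 0.008 m or angle between any of blue_unit, red_unit's own z axis and vertical above 0.1 rad).
It fails at once if a bystander is moved or lifted (distance of any of spare_battery, mug, wrench, calculator from where it was at the start of the episode above 0.02 m).
It also fails if it takes over 32 s, if anything falls off the work surface, if the arm or the gripper's body presses on something with over 40 N, if the wrist force passes 120 N, or if a joint passes its speed limit or range.

## Working session

There is one attempt and no reset: what is moved stays moved. The work goes in short steps, Python scripts to look and compute and a tool call to move; the robot and the scene stay as the last step left them, time stands still between calls to the robot, and variables do not carry over. Pictures are saved under pics/ and viewed, at most 10 in all, crops included, and the job is handed in when it is done.

Besides the shell and the picture viewer there is one more tool, called after ">>>" in YAML: its name, and indented under it one key for each argument. move_arm: Moves the arm, as the interface text tells. Its arguments: {"type":"object","properties":{"steps":{"type":"array","items":{"type":"object","properties":{"translation":{"type":"array","items":{"type":"number"}},"turn":{"type":"number"}}}},"gripper":{"type":"number"},"squeeze":{"type":"number"}},"required":["steps"]}

```bash
mkdir -p pics; cat > h.py <<'E'
from cell import manip, optics, models
import numpy as np, cv2
def cap(n,fn=None):
    s=manip.read_state(); c=optics.capture(n)
    if fn: cv2.imwrite('pics/'+fn,c["color"][:,:,::-1])
    return s,c
def geom(s,c):
    f=200/np.tan(np.radians(c["fov_y"])/2)
    if "mount" in c:
        T=np.eye(4);T[:3,:3]=s["eef_rot"];T[:3,3]=s["ee_pos"];M=T@np.array(c["mount"])
        R=M[:3,:3].T;t=-R@M[:3,3]
    else: R,t=np.array(c["R"]),np.array(c["t"])
    return f,R,t
def atz(s,c,uv,z):
    f,R,t=geom(s,c);d=R.T@np.array([(uv[0]-c["cx"])/f,(uv[1]-c["cy"])/f,1]);o=-R.T@t
    return o+d*(z-o[2])/d[2]
def proj(s,c,X):
    f,R,t=geom(s,c);p=R@np.array(X)+t;return p[:2]/p[2]*f+[c["cx"],c["cy"]]
E
python3 - <<'E'
from h import *
for n in("scene","side"):
    s,c=cap(n,n+"0.png")
    f,R,t=geom(s,c);print(n,c["fov_y"],-R.T@t)
    for k in("blue_unit","blue_pad","red_pad"):
        for d in models.outline_of(n,k):
            v,u=np.nonzero(d["mask"]);print(k,round(d["conf"],2),d["extent"],u.mean().round(1),v.mean().round(1),atz(s,c,(u.mean(),v.mean()),.067).round(3))
print(s)
E
```

```text
scene 55.06226170087749 [ 1.55670582 -0.48981573  0.85697139]
blue_unit 0.79 [350.5, 173.5, 407.3, 216.1] 377.7 194.3 [0.627 0.205 0.067]
blue_unit 0.78 [306.0, 153.9, 354.1, 193.2] 328.2 173.4 [0.416 0.115 0.067]
blue_unit 0.71 [418.7, 178.4, 482.1, 209.1] 450.0 193.5 [0.745 0.438 0.067]
blue_pad 0.77 [355.4, 185.5, 387.3, 199.3] 371.2 188.7 [0.586 0.205 0.067]
blue_pad 0.76 [445.8, 182.1, 474.9, 192.7] 460.1 187.1 [0.73  0.5   0.067]
blue_pad 0.53 [319.2, 158.1, 348.2, 171.8] 333.8 163.3 [0.357 0.172 0.067]
red_pad 0.84 [256.1, 200.7, 283.9, 223.0] 270.5 213.0 [ 0.551 -0.179  0.067]
side 54.22304667421537 [-0.04951416 -0.79107175  0.74020662]
blue_unit 0.64 [246.0, 127.3, 287.8, 158.2] 265.4 142.8 [0.671 0.408 0.067]
blue_unit 0.62 [245.0, 152.2, 303.9, 197.1] 272.7 175.2 [0.555 0.183 0.067]
blue_unit 0.59 [193.5, 188.4, 265.0, 235.2] 229.3 210.3 [0.342 0.094 0.067]
blue_pad 0.58 [202.4, 187.4, 239.0, 203.8] 221.6 197.8 [0.356 0.167 0.067]
blue_pad 0.55 [259.0, 163.4, 293.0, 179.6] 275.6 171.3 [0.577 0.199 0.067]
blue_pad 0.46 [253.0, 127.0, 279.0, 137.6] 264.6 131.9 [0.724 0.496 0
[... 207 characters left out ...]
1921644, -12.04790433]), 'dq': array([ 0.07010209, -0.20243296, -0.03530603, -0.26474634,  0.08365287,
       -0.01118142,  0.14796452]), 'effort': array([-1.07389806e-03, -5.69407940e+01, -5.81330672e+00, -2.80962682e+01,
        1.12141116e-02,  8.89271119e-03,  2.27292804e-05]), 'ee_pos': array([0.15619436, 0.63053474, 0.24162331]), 'eef_rot': array([[-9.70684418e-01,  2.40357293e-01, -3.64692029e-04],
       [ 2.40357560e-01,  9.70683701e-01, -1.18182542e-03],
       [ 6.99402506e-05, -1.23483600e-03, -9.99999235e-01]]), 'force': array([-0.25743942, -0.36322149, -0.94798114]), 'ft_torque': array([-0.06435809, -0.01993251,  0.04155258]), 'gripper_force': 0.0, 'width': 0.08556422406725497}
```

View pics/scene0.png

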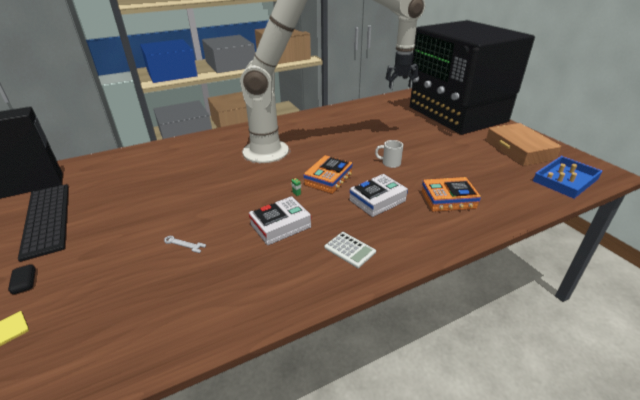

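View pics/side0.png

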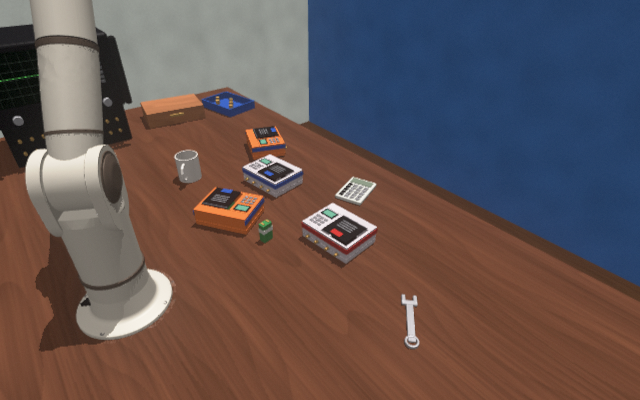

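The target is the white box with the blue stripe, at scene (377,194) and side (272,175). Both orange boxes are look-alikes, and the red module is at scene (280,215). I'll move above the target for a wrist look.

>>> move_arm:
  steps:
    - {"translation":[-0.19,-0.138,0],"turn":0}
    - {"translation":[-0.19,-0.138,0],"turn":0}
    - {"translation":[-0.19,-0.138,0],"turn":0}
    - {"translation":[-0.19,-0.138,0],"turn":0}
    - {"translation":[-0.19,-0.138,0],"turn":0}
    - {"translation":[-0.19,-0.138,0],"turn":0}
    - {"translation":[-0.19,-0.138,0],"turn":0}
    - {"translation":[-0.19,-0.138,0],"turn":0}
    - {"translation":[-0.19,-0.138,0],"turn":0}
    - {"translation":[-0.19,-0.138,0],"turn":0}
    - {"translation":[-0.19,-0.138,0],"turn":0}
    - {"translation":[-0.19,-0.138,0],"turn":0}
  gripper: 1

```text
time_s: 1.6
ee_pos: [0.5203, 0.1983, 0.2427]
eef_rot: [[-0.971, 0.24, 0.001], [0.24, 0.971, 0.0], [-0.001, 0.0, -1.0]]
force: [1.1, 0.2, -0.1]
width: 0.0
gripper_force: 0.0
```

```bash
python3 - <<'E'
from h import *
s,c=cap("wrist","w1.png");print(s["time_s"],s["ee_pos"],s["eef_rot"].round(3).tolist(),s["width"]);print(np.array(c["mount"]).round(3),c["fov_y"])
for k in("blue_pad","blue_unit"):
  for d in models.outline_of("wrist",k):
    v,u=np.nonzero(d["mask"]);print(k,d["conf"],d["extent"],atz(s,c,(u.mean(),v.mean()),.067).round(3))
    if d["conf"]<.3: continue
    h=cv2.cvtColor(c["color"],cv2.COLOR_RGB2HSV)
    m=cv2.inRange(h,(105,130,60),(125,255,255))*d["mask"].astype(np.uint8)
    n,l,st,ce=cv2.connectedComponentsWithStats(m)
    for i in range(1,n):
        if st[i,4]>60: print("  blob",st[i],ce[i],atz(s,c,ce[i],.07).round(4))
E
```

```text
1.6 [0.5203252  0.19828316 0.24265616] [[-0.971, 0.24, 0.001], [0.24, 0.971, 0.0], [-0.001, 0.0, -1.0]] 2.9717784647459908e-05
[[-0.    -0.955 -0.295  0.075]
 [ 1.    -0.    -0.    -0.001]
 [-0.    -0.295  0.955 -0.131]
 [ 0.     0.     0.     1.   ]] 68.70475305470582
blue_pad 0.95 [560.6, 242.1, 638.8, 315.1] [0.724 0.494 0.067]
  blob [581 297  35  15 374] [598.72192513 304.23262032] [0.7577 0.485  0.07  ]
blue_pad 0.88 [191.4, 0.3, 321.2, 84.4] [0.369 0.171 0.067]
  blob [ 260   21   42   51 1008] [280.31051587  46.51884921] [0.388  0.1865 0.07  ]
blue_pad 0.85 [294.8, 174.5, 390.5, 255.3] [0.57  0.21  0.067]
  blob [314 189  35  29 597] [330.44723618 202.74371859] [0.5501 0.1957 0.07  ]
blue_unit 0.73 [283.3, 136.0, 458.4, 271.9] [0.565 0.244 0.067]
  blob [314 189  35  29 597] [330.44723618 202.74371859] [0.5501 0.1957 0.07  ]
blue_unit 0.73 [126.7, 1.7, 340.7, 145.6] [0.384 0.14  0.067]
  blob [ 260   21   42   51 1008] [280.31051587  46.51884921] [0.388  0.1865 0.07  ]
  blob [234  22 102 123 351] [285.68945869  82.94586895] [0.4201 0.1825 0.07  ]
blue_unit 0.71 [484.0, 196.1, 637.9, 319.7] [0.682 0.447 0.067]
  blob [491 210  35  89 621] [507.84863124 252.35748792] [0.6585 0.3808 0.07  ]
  blob [581 297  35  15 389] [598.34447301 304.43187661] [0.7579 0.4845 0.07  ]
```

View pics/w1.png

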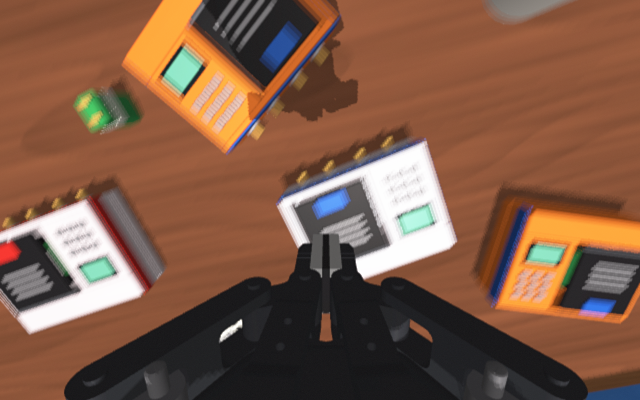

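The wrist picture shows the blue pad at (330,203), which is about (0.550, 0.196). The scene and side fixes agree with this, and module yaw is about 9°. I'll descend over it and check once more.

>>> move_arm:
  steps:
    - {"translation":[-0.074,0.013,0.2],"turn":0}
    - {"translation":[-0.074,0.013,0.2],"turn":0}
    - {"translation":[0,0,0.2],"turn":0}
    - {"translation":[0,0,0],"turn":0}
    - {"translation":[0,0,0],"turn":0}

```text
time_s: 2.25
ee_pos: [0.5481, 0.1989, 0.1223]
eef_rot: [[-0.971, 0.239, -0.002], [0.239, 0.971, 0.0], [0.002, -0.0, -1.0]]
force: [1.2, 0.7, 0.8]
width: 0.0
gripper_force: 0.0
```

```bash
python3 - <<'E'
from h import *
for n in("wrist","scene","side"):
  s,c=cap(n,n+"2.png")
  print(n,s["time_s"],s["ee_pos"].round(4),s["force"].round(1))
  h=cv2.cvtColor(c["color"],cv2.COLOR_RGB2HSV)
  p=proj(s,c,[.55,.196,.07]);print("exp",p)
  m=cv2.inRange(h,(105,130,60),(125,255,255))
  k,l,st,ce=cv2.connectedComponentsWithStats(m)
  for i in range(1,k):
    if st[i,4]>8 and np.hypot(*(ce[i]-p))<70: print("  blob",st[i],ce[i],atz(s,c,ce[i],.07).round(4))
E
```

```text
wrist 2.25 [0.5481 0.1989 0.1223] [1.2 0.7 0.8]
exp [323.36632161 222.9852745 ]
  blob [ 301  198   56   41 1296] [328.86882716 217.57561728] [0.5471 0.2005 0.07  ]
scene 2.3 [0.5495 0.1993 0.1239] [ 0.6 -0.2  0.2]
exp [364.1459327  183.91367184]
  blob [338 162   7   6  27] [340.77777778 164.77777778] [0.3849 0.1886 0.07  ]
  blob [304 171  43  15  67] [322.58208955 179.80597015] [0.4514 0.0713 0.07  ]
  blob [361 182   9   5  32] [365.125  183.9375] [0.5519 0.1992 0.07  ]
  blob [350 191  23  18  53] [361.24528302 199.43396226] [0.6306 0.1331 0.07  ]
side 2.35 [0.5502 0.1993 0.1247] [ 0.5 -0.  -0.3]
exp [269.27622097 173.35695958]
  blob [277 145   7   3  11] [280.         146.09090909] [0.6959 0.3433 0.07  ]
  blob [258 148   4   3   9] [259.44444444 148.88888889] [0.6219 0.3723 0.07  ]
  blob [264 170  10   6  33] [268.42424242 172.81818182] [0.5497 0.2008 0.07  ]
  blob [222 189  10   4  26] [226.38461538 190.69230769] [0.3848 0.1899 0.07  ]
```

View pics/wrist2.png

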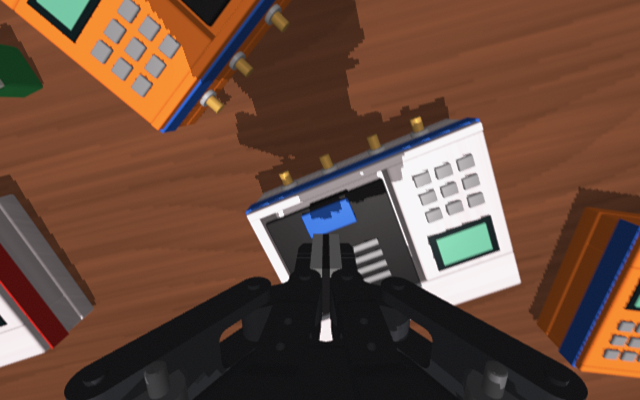

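The pad is at (329,218) in the wrist view. All three cameras put it at about (0.549, 0.200), right under the fingertips. I'll press in small steps.

>>> move_arm:
  steps:
    - {"translation":[0,0,0.1],"turn":0}
    - {"translation":[0,0,0.08],"turn":0}
    - {"translation":[0,0,0.02],"turn":0}
    - {"translation":[0,0,0],"turn":0}

```text
time_s: 2.8
ee_pos: [0.5489, 0.1977, 0.0821]
eef_rot: [[-0.971, 0.24, -0.001], [0.24, 0.971, -0.0], [0.001, -0.0, -1.0]]
force: [0.2, 0.3, 0.3]
width: 0.0002
gripper_force: 0.0
```

>>> move_arm:
  steps:
    - {"translation":[0,0,0.015],"turn":0}
    - {"translation":[0,0,0.015],"turn":0}
    - {"translation":[0,0,0.005],"turn":0}
    - {"translation":[0,0,0],"turn":0}

```text
time_s: 3.2
ee_pos: [0.5497, 0.198, 0.0756]
eef_rot: [[-0.971, 0.24, 0.001], [0.24, 0.971, 0.0], [-0.001, 0.001, -1.0]]
force: [0.8, 0.9, 1.6]
width: 0.0
gripper_force: 0.8
```

Contact at about 1.6 N. I'll press 2 to 3 mm more, to the stop.

>>> move_arm:
  steps:
    - {"translation":[0,0,0.008],"turn":0}
    - {"translation":[0,0,0.005],"turn":0}
    - {"translation":[0,0,0],"turn":0}

```text
time_s: 3.5
ee_pos: [0.5497, 0.1981, 0.0734]
eef_rot: [[-0.971, 0.24, 0.001], [0.24, 0.971, 0.0], [-0.001, 0.001, -1.0]]
force: [-0.7, -0.7, 7.3]
width: 0.0
gripper_force: 3.4
```

It's at the hard stop with 7.3 N. Now I'll rise and back off.

>>> move_arm:
  steps:
    - {"translation":[0,0,-0.1],"turn":0}
    - {"translation":[0,0,-0.2],"turn":0}
    - {"translation":[0.05,0,-0.2],"turn":0}
    - {"translation":[0.1,0,-0.2],"turn":0}
    - {"translation":[0.1,0,-0.2],"turn":0}
    - {"translation":[0,0,0],"turn":0}
    - {"translation":[0,0,0],"turn":0}
    - {"translation":[0,0,0],"turn":0}
    - {"translation":[0,0,0],"turn":0}
    - {"translation":[0,0,0],"turn":0}
    - {"translation":[0,0,0],"turn":0}
    - {"translation":[0,0,0],"turn":0}

```text
time_s: 4.7
ee_pos: [0.5006, 0.2096, 0.2521]
eef_rot: [[-0.971, 0.241, -0.001], [0.241, 0.971, -0.0], [0.001, -0.001, -1.0]]
force: [-0.5, -1.1, -0.1]
width: 0.0001
gripper_force: 0.0
```

>>> move_arm:
  steps:
    - {"translation":[0,0,0],"turn":0}
    - {"translation":[0,0,0],"turn":0}
    - {"translation":[0,0,0],"turn":0}
    - {"translation":[0,0,0],"turn":0}
    - {"translation":[0,0,0],"turn":0}

```text
time_s: 5.2
ee_pos: [0.5007, 0.2098, 0.2528]
eef_rot: [[-0.971, 0.24, 0.0], [0.24, 0.971, 0.0], [-0.0, 0.0, -1.0]]
force: [-0.7, -0.5, -0.4]
width: 0.0002
gripper_force: 0.0
```

```bash
python3 - <<'E'
from h import *
cap("wrist","w3.png");s,c=cap("side");print(s["time_s"],s["ee_pos"],s["force"])
cv2.imwrite("pics/s3.png",cv2.resize(c["color"][100:280,150:400,::-1],None,fx=3,fy=3))
E
```

```text
5.25 [0.50072293 0.20978894 0.25275162] [-0.33749141 -0.38305904 -0.20795923]
```

View pics/w3.png

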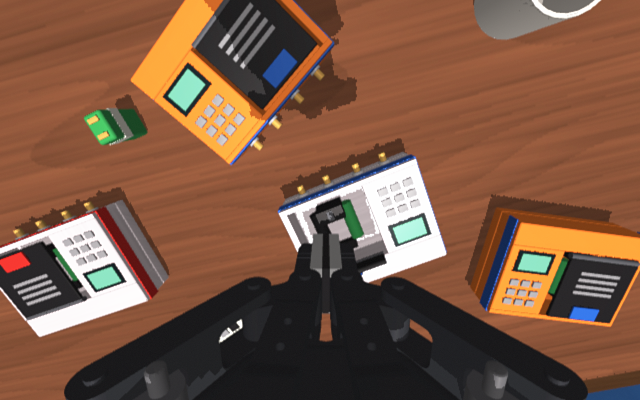

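View pics/s3.png

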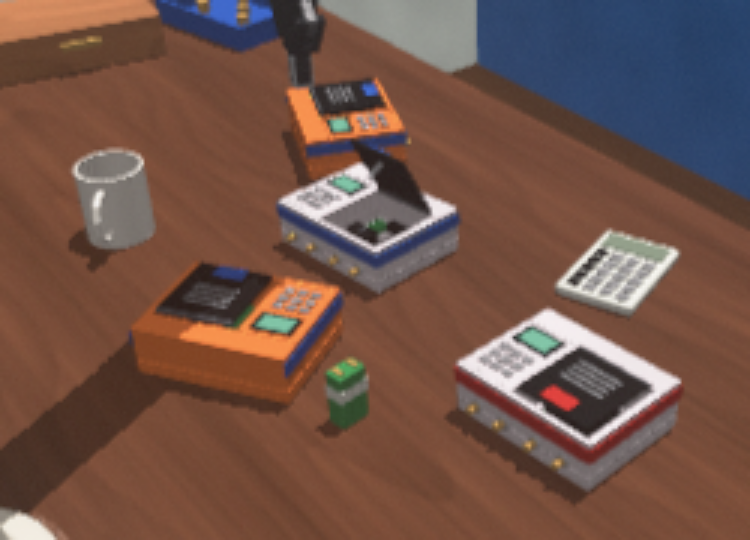

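The blue hatch stands open (side crop, about (395,180)) with the battery bay exposed. The red hatch is shut, nothing else looks moved and the fingers are clear, so I'm handing in.

```bash
python3 -c "
from cell import manip;print(manip.close_job())"
```

```text
the job is handed in; nothing more can be done
None
```

I pressed the blue hatch's pad to its stop once and it popped up; it was still standing open with the arm clear, and the rest of the scene looked undisturbed, when I handed the job in (no verdict was returned).

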